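Draw the safety bolt of a remedy chest

TASK

Unbolt the remedy chest: press the long spring catch bar on its lid down with one fingertip and, keeping it held down, push the bolt's upright thumb plate with the other fingertip until the bolt is fully drawn out of its keeper. Then let the catch spring up again so that it locks the bolt open, and move clear. Only press and push with the fingers: do not pick up, shift or knock over the mortar, bottles and other things standing on the chest and around it.

Things in the scene. Friction and masses are not known exactly. Their poses are not given: they have to be found in the camera images.
- chest: Low wooden chest, fixed, 206 x 320 x 90 mm high, two-leaf lid (top z = 90). Origin: centre of underside; x along its short side, away from the robot at yaw 0 (yaw within 0.3 rad), y along its long side. 'Chest' coordinates below are in this frame, mm. On the lid a sliding bolt and, beside it, a spring catch, both lying along y. The chest stands left or right of the middle.
- bolt_bar (a point): The bolt's round steel bar, 12 mm thick (top at z = 112), runs along chest x = +33 through low steel bridges (30 mm wide, tops at z = 116) at y = -78 (the keeper, on the other lid leaf), -30 and +113. This point: on the bar's axis at chest y = -80, z = 106, inside the keeper, when the bolt is shut.
- bolt_slide (a joint): Bolt travel, m: 0 shut, 0.050 fully drawn (stop); grows towards chest +y. Friction about 3 N, no spring. Catch up: it moves 2 mm at most, as its 3 teeth, 15 mm apart, meet the catch's tongue; a catch let up on the way jams the bolt between two teeth. From 0.044 on all teeth are past and the catch, let go, springs up and locks the bolt open. Starts at 0 to 0.0015.
- catch (a joint): How far the spring catch is pressed down, m: 0 = up, 0.010 = at its lower stop. It needs about 3 N to start and 6.5 N at the stop (350 N/m). The tongue is clear of the bolt's teeth from 0.0055 on. It springs up by itself when let go.
- press_bar: The catch's press bar, a flat steel bar 30 mm wide (chest x), 120 mm long (chest y) and 6 mm thick, moving straight down when pressed anywhere on it. Centre line at chest x = -33, from y = -37 to +83. Origin at the centre of its underside, axes as the chest's.
- bar_top (a point): Centre of the top face of the press bar: chest x -33, y +23, z 128 when up (118 when fully down).
- thumb_plate: The bolt's upright steel thumb plate, rigid with the bolt: 30 mm wide (chest x), 9 mm thick (chest y, the push direction), top at z = 148. At chest x = +33 and, bolt shut, y = +20; 66 mm from the press bar's centre line. Origin 40 mm below its top, axes as the chest's. Push its face on the -y side, where a fingertip has free room down to z = 113.
- plate_top (a point): Centre of the top edge of the thumb plate: chest x +33, y +20 when shut (+70 when fully drawn), z 148.
- mortar: Bystander: grey stone bowl, 160 mm across, 65 mm high, on the table on the other side from the chest. Origin: centre of the underside.
- salve_jar: Bystander: small amber jar, 38 mm across, 48 mm high, standing on the chest's lid near the corner at chest x = -65, y = -125. Origin: centre of the underside.
- soap_box: Bystander: small cardboard box 34 x 50 x 18 mm lying on the chest's lid near the corner at chest x = -75, y = +128. Origin: centre of the underside.
- tincture: Bystander: amber bottle, 48 mm across, 115 mm high, behind the chest. Origin: centre of the underside.
- water_bottle: Bystander: clear bottle with blue cap, 64 mm across, 150 mm high, at the right. Origin: centre of the underside.
- yellow_can: Bystander: can with yellow label, 60 mm across, 100 mm high, at the left. Origin: centre of the underside.
- pestle: Bystander: grey stone pestle standing upright on the table in front of the mortar, 48 mm across its foot, 110 mm high. Origin: centre of the underside.

How it is judged:
On the way, in this order (a step that is already met when the one before it is completed fails the run):
1. the catch is pressed down while the bolt is still shut (value of joint catch above 0.005 m and value of joint bolt_slide below 0.004 m), for 0.05 s.
2. on the way the fingers hold the press bar down and push the thumb plate at the same time (value of joint bolt_slide between 0.008 and 0.042 m and value of joint catch above 0.005 m and contact force between the fingers and press_bar above 0.5 N and contact force between the fingers and thumb_plate above 0.3 N), for 0.05 s.
At the end, for the whole second after the job is handed in: The bolt is drawn at least 44 of its 50 mm and the catch has sprung up behind it (within 2 mm of fully up); no bystander has been shifted by more than 20 mm (value of joint bolt_slide above 0.044 m and value of joint catch below 0.002 m); the robot touches nothing.
It fails at once if the catch was let up with the bolt only part of the way (8 to 40 mm) (value of joint bolt_slide between 0.008 and 0.04 m and value of joint catch below 0.003 m).
It fails at once if something on the chest lifted, knocked over or shifted by more than 20 mm (distance of any of salve_jar, soap_box from where it was at the start of the episode above 0.02 m or angle between any of salve_jar, soap_box's own z axis and vertical above 0.5 rad).
It fails at once if something around the chest lifted, knocked over or shifted by more than 20 mm (distance of any of mortar, tincture, water_bottle, yellow_can, pestle from where it was at the start of the episode above 0.02 m or angle between any of mortar, tincture, water_bottle, yellow_can, pestle's own z axis and vertical above 0.5 rad).
It also fails if it takes over 35 s, if anything falls off the work surface, if the arm or the gripper's body presses on something with over 40 N, if the wrist force passes 120 N, or if a joint passes its speed limit or range.

ROBOT

A 7-joint arm with a two-finger parallel gripper is mounted at the origin on the work surface. World frame = base frame: x ahead of the robot, y to its left, z up, the work surface at z = 0. Lengths are in m, angles in rad, forces in N, time in s.
With the tool pointing down it reaches from about 0.425 to 1.025 m from the base axis. Payload 9.4 kg.
Tool frame: the origin (TCP) lies at the very end of the fingers, on their centre line; the grasp point (between the pads) lies 19 mm behind it; z points along the fingers, y is the line along which they close (so a half turn about z gives the same grasp; the last joint's range is limited). The gripper opens to 93 mm and grips with 3 to 60 N. Pads are 15 mm wide; open, the fingers measure 128 mm over their backs; the gripper's body (75 mm by 188 mm) begins 65 mm behind the grasp point.
Start: joints at [-1.355, 0.599, -0.003, 1.599, 0.002, 0.943, -0.08], TCP at [0.209, 0.694, 0.219] pointing down, gripper open.
Joint ranges: [-2.57, 2.57], [-0.35, 1.97], [-1.29, 1.29], [0.11, 2.56], [-1.05, 4.19], [0.11, 1.86], [-2.63, 2.63]. Speed limits (rad/s): [2.22, 2.22, 3.01, 3.01, 3.14, 3.14, 3.14].

INTERFACE

Orientations are given as a rotation vector (axis times angle).
In Python, from bench import env gives the robot as it stands. The module is installed in compiled form; this text tells all that it offers.
- The arm moves only by the tool apply_moves, never from a script. Its argument "deltas" is a list of rows, each a list of 4 numbers: the shift along the tool's x, y, z in m, then the turn about the tool's z in rad. A call has 1 to 10 rows; each row shifts and turns the commanded pose from where the row before left it, along the tool's axes as they then stand; what a row does not reach is not made up. A row lasts 1/8 s, in which the tool goes at most 62.5 mm and 10.7 degrees, less where a joint would pass 70% of its speed; a pose out of reach is approached as far as the arm can. A call is refused whole if a number of a shift passes 0.0625 or a number of a turn 0.188, either way. A call with a gripper value outside its range is refused whole. "grip" is the opening, from 0 (shut) to 1 (fully open), set as the call begins (left out, the last holds). The fingers move at their own pace and stop on an object; "newtons" is the grip in N (left out, the last holds). Time passes only in rows, so rows that do not move let the fingers close. It gives the time, the measured TCP pose, the force, the opening and the grip force at its end, in the units of the state.
- env.state(): the state, without advancing time (a new reading comes with each control period).
- env.grab_frame(name): name is "side" or "top"; returns (picture, depth): 384x512x3 uint8, blue, green, red; 384x512 float32, m along the optical axis (not along the pixel's ray), 0 where there is no reading.
- env.get_calibration(name): a dict with "vfov" (degrees; the focal length in pixels is half the picture's height over the tangent of half this angle, whatever the lens; pixels are square), "cx", "cy" (the principal point, pixels), "distortion" ([k1, k2, p1, p2, k3] as OpenCV has them; the pictures are not rectified), "R" (3x3) and "t" (3): a world point X has camera coordinates R X + t. Camera axes: x right, y down, z forward; pixel columns grow to the right and rows downward; lengths in m; the calibration is good to about 2 mm. A picture is of the moment at which its call begins. get_calibration takes no time and is no camera call.
- env.close_job(): hands the job in; it is judged then, once.
The state is a dict: "time_s": time; "joint_pos": joint angles; "dq": joint speeds; "joint_torque": joint torques, N m; "position": TCP position; "orientation": TCP orientation; "ft_force": force on the tool from outside, world axes, zero at the start; "wrist_torque": the same for the moment, N m; "width": finger opening in m; "finger_force": force on a finger pad.
Only numpy, scipy, OpenCV 4.12 (cv2) and the standard library are available. Lean on these libraries where they do the work, as an engineer would, in place of code of your own. Each camera call takes 0.05 s, during which the arm holds its last target. There are 200 camera calls.

## Working session

There is one attempt and no reset: what is moved stays moved. The work goes in short steps, Python scripts to look and compute and a tool call to move; the robot and the scene stay as the last step left them, time stands still between calls to the robot, and variables do not carry over. Pictures are saved under pics/ and viewed, at most 10 in all, crops included, and the job is handed in when it is done.

Besides the shell and the picture viewer there is one more tool, called after ">>>" as name(argument=value, ...) on one line, values as JSON. apply_moves: Moves the arm, as the interface text tells. Its arguments: {"type":"object","properties":{"deltas":{"type":"array","items":{"type":"array","items":{"type":"number"}}},"grip":{"type":"number"},"newtons":{"type":"number"}},"required":["deltas"]}

```bash
mkdir -p pics; cat > h.py <<'E'
from bench import env
import numpy as np, cv2
def cam(n):
    c=env.get_calibration(n); f=192/np.tan(np.radians(c["vfov"])/2)
    K=np.array([[f,0,c["cx"]],[0,f,c["cy"]],[0,0,1]]); return K,np.array(c["distortion"]),np.array(c["R"]),np.array(c["t"])
def cloud(n,d):
    K,D,R,t=cam(n); h,w=d.shape
    uv=np.stack(np.meshgrid(np.arange(w),np.arange(h)),-1).reshape(-1,1,2).astype(float)
    p=cv2.undistortPoints(uv,K,D).reshape(-1,2)
    P=np.c_[p,np.ones(len(p))]*d.reshape(-1,1)
    return ((P-t)@R).reshape(h,w,3)
def at_z(n,u,v,z):
    K,D,R,t=cam(n); p=cv2.undistortPoints(np.array([[[u,v]]],float),K,D).ravel()
    r=R.T@np.array([p[0],p[1],1]); o=-R.T@t; return o+r*(z-o[2])/r[2]
def proj(n,X):
    K,D,R,t=cam(n); return cv2.projectPoints(np.atleast_2d(X).astype(float),cv2.Rodrigues(R)[0],t,K,D)[0].reshape(-1,2)
E
python3 - <<'E'
from h import *
for n in("top","side"):
    im,d=env.grab_frame(n); cv2.imwrite(f"pics/{n}0.png",im); np.save(f"{n}0.npy",d)
    K,D,R,t=cam(n); print(n,(-R.T@t).round(3),(R[2]).round(2))
s=env.state(); print({k:np.round(v,3) for k,v in s.items()})
E
```

```text
top [0.403 0.003 1.324] [ 0.16 -0.01 -0.99]
side [ 0.41  -0.754  0.882] [ 0.18  0.68 -0.71]
{'time_s': np.float64(0.1), 'joint_pos': array([-1.355,  0.6  , -0.003,  1.6  ,  0.002,  0.943, -0.08 ]), 'dq': array([-0.001, -0.002, -0.002, -0.002, -0.   ,  0.002,  0.001]), 'joint_torque': array([ 5.0000e-03, -7.6655e+01,  1.5020e+00, -2.5293e+01, -5.2000e-02,
        1.4000e-02,  0.0000e+00]), 'position': array([0.209, 0.694, 0.218]), 'orientation': array([-4.580e-01, -3.108e+00,  2.000e-03]), 'ft_force': array([0.454, 0.644, 1.151]), 'wrist_torque': array([-0.005,  0.028,  0.014]), 'finger_force': np.float64(0.0), 'width': np.float64(0.093)}
```

View pics/top0.png

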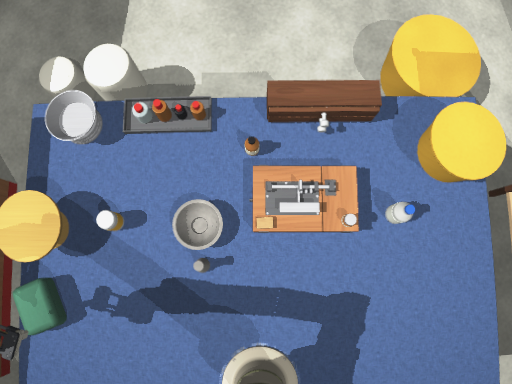

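View pics/side0.png

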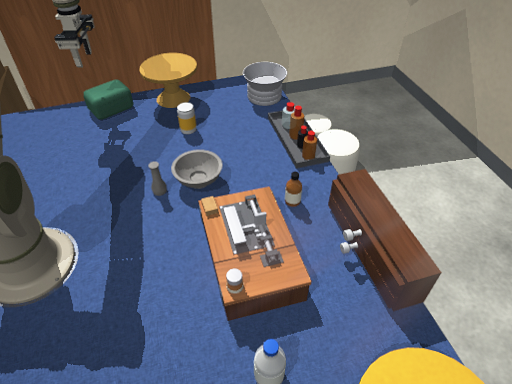

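The top view shows the chest at columns 252–357, rows 165–232, to the robot's right. The press bar is near (300,208) and the thumb plate near (300,185). Next I'll enlarge and measure.

```bash
python3 - <<'E'
from h import *
im=cv2.imread("pics/top0.png"); a=cv2.resize(im[155:245,240:370],None,fx=6,fy=6,interpolation=cv2.INTER_CUBIC); cv2.imwrite("pics/topc.png",a)
im=cv2.imread("pics/side0.png"); a=cv2.resize(im[180:320,190:320],None,fx=4.2,fy=4.2,interpolation=cv2.INTER_CUBIC); cv2.imwrite("pics/sidec.png",a)
# lid plane points -> rectangle
for n,sl in(("top",(slice(150,250),slice(235,375))),("side",(slice(180,325),slice(190,320)))):
    P=cloud(n,np.load(n+"0.npy"))[sl].reshape(-1,3)
    L=P[abs(P[:,2]-.09)<.006]; r=cv2.minAreaRect((L[:,:2]*1000).astype(np.float32)); print(n,len(L),r,np.median(L[:,2]))
    B=P[(abs(P[:,2]-.128)<.004)]; print(len(B),cv2.minAreaRect((B[:,:2]*1000).astype(np.float32)))
E
```

```text
top 5511 ((577.3189086914062, -150.7518768310547), (324.0691833496094, 207.68975830078125), 89.07171630859375) 0.08924144136194813
357 ((546.732666015625, -178.18710327148438), (218.28453063964844, 74.19976806640625), 77.41334533691406)
side 6935 ((621.3568725585938, -149.52687072753906), (335.39630126953125, 296.2351379394531), 89.10918426513672) 0.08994203734974786
503 ((560.0598754882812, -188.173828125), (234.00918579101562, 103.85780334472656), 78.16130065917969)
```

View pics/topc.png

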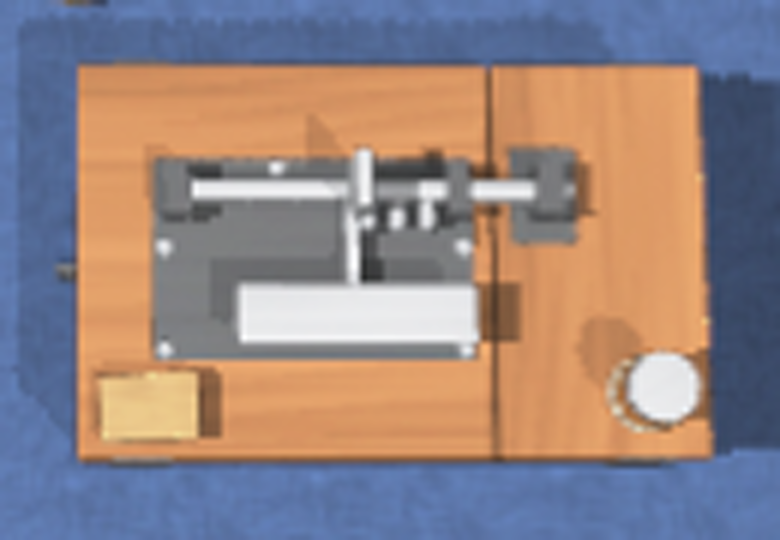

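View pics/sidec.png

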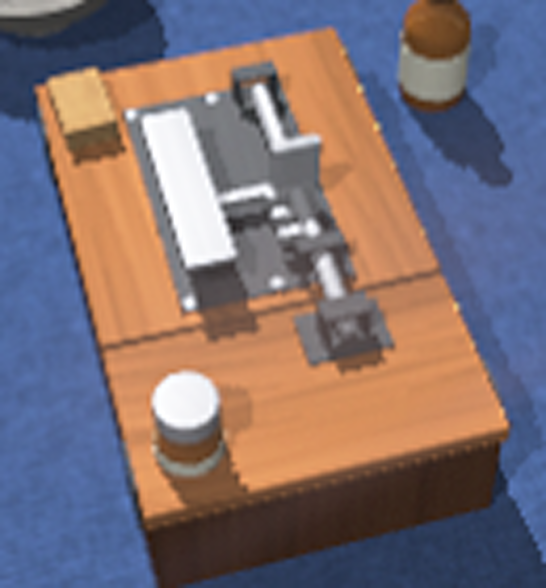

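The crops show the press bar's top face at crop pixels (238,284)–(478,342), the plate's top edge at about (363,150–205), the jar at bottom right and the soap box at bottom left.

```bash
python3 - <<'E'
from h import *
def T(x,y,z): return at_z("top",(x+.5)/6-.5+240,(y+.5)/6-.5+155,z)
def S(x,y,z): return at_z("side",(x+.5)/4.2-.5+190,(y+.5)/4.2-.5+180,z)
r=lambda a:(np.array(a)*1000).round(1)[:2]
chest=[(-103,160),(103,160),(103,-160),(-103,-160)]
bar=[(-48,83),(-48,-37),(-18,-37),(-18,83)]
pts=[(T(78,457,.09),chest[0]),(T(78,66,.09),chest[1]),(T(698,66,.09),chest[2]),(T(713,457,.09),chest[3])]
ptb=[(T(239,342,.128),bar[0]),(T(478,342,.128),bar[1]),(T(476,286,.128),bar[2]),(T(238,284,.128),bar[3])]
sc=[(S(38,90,.09),chest[0]),(S(333,28,.09),chest[1]),(S(508,433,.09),chest[2]),(S(147,520,.09),chest[3])]
sb=[(S(190,271,.128),bar[0+1]),(S(233,250,.128),bar[2]),(S(182,108,.128),bar[3]),(S(143,113,.128),bar[0])]
def fit(p):
    a=np.array([q[0][:2] for q in p])*1000;b=np.array([q[1] for q in p],float)
    A=a-a.mean(0);B=b-b.mean(0)
    yaw=np.arctan2((B[:,0]*A[:,1]-B[:,1]*A[:,0]).sum(),(A*B).sum())
    R=np.array([[np.cos(yaw),-np.sin(yaw)],[np.sin(yaw),np.cos(yaw)]]);o=a.mean(0)-R@b.mean(0)
    print("yaw",yaw.round(4),"o",o.round(1),"res",(a-b@R.T-o).round(1).tolist()); return yaw,o
for p in(pts,ptb,sc,sb,pts+ptb,sc+sb,pts+ptb+sc+sb): fit(p)
print("plate top",r(T(363,150,.148)),r(T(364,205,.148)),"side",r(S(320,140,.148)),r(S(272,152,.148)))
print("jar",r(T(664,387,.138)),"soap",r(T(149,405,.108)))
E
```

```text
yaw -0.0181 o [ 576.7 -149.9] res [[1.7, 2.2], [-1.5, 2.6], [-0.8, -2.5], [0.7, -2.4]]
yaw -0.0222 o [ 576.9 -150.1] res [[0.6, -0.8], [0.9, 0.3], [-1.0, 0.9], [-0.5, -0.4]]
yaw -0.0188 o [ 577.9 -154.5] res [[1.9, 0.9], [-1.3, 3.8], [-2.7, -2.9], [2.1, -1.8]]
yaw -0.0088 o [ 578.6 -150.9] res [[1.0, -3.9], [-1.7, 3.8], [-2.7, -1.2], [3.3, 1.4]]
yaw -0.0185 o [ 576.9 -149.9] res [[1.4, 2.2], [-1.7, 2.7], [-0.9, -2.4], [0.6, -2.4], [0.9, -0.8], [0.9, 0.4], [-1.1, 0.8], [-0.1, -0.5]]
yaw -0.0193 o [ 578.2 -152.9] res [[1.6, -0.8], [-1.6, 2.2], [-2.8, -4.5], [1.9, -3.5], [1.9, -2.4], [-0.8, 5.6], [-3.1, 0.6], [2.9, 2.9]]
yaw -0.0189 o [ 577.5 -151.4] res [[0.7, 3.6], [-2.4, 4.3], [-1.5, -0.8], [-0.0, -0.9], [0.3, 0.7], [0.2, 1.8], [-1.7, 2.2], [-0.8, 1.0], [2.3, -2.3], [-0.9, 0.7], [-2.3, -6.1], [2.5, -4.9], [2.5, -3.9], [-0.2, 4.1], [-2.4, -0.9], [3.6, 1.4]]
plate top [ 623.2 -129.5] [ 595.7 -129. ] side [ 625.9 -135.4] [ 596.2 -136.2]
jar [ 503.9 -275.5] soap [502.6 -22. ]
```

```bash
cat >> h.py <<'E'
from scipy.spatial.transform import Rotation as Ro
YAW=-0.019; O=np.array([.5770,-.1505])
def c2w(x,y): c,s=np.cos(YAW),np.sin(YAW); return O+np.array([c*x-s*y,s*x+c*y])/1000
def pose():
    s=env.state(); R=Ro.from_rotvec(s["orientation"]).as_matrix(); p=np.array(s["position"])
    c,q=np.cos(YAW),np.sin(YAW); l=(p[:2]-O)@np.array([[c,-q],[q,c]])*1000
    ya=np.arctan2(R[1,1],R[0,1]); print("t",s["time_s"],"chest",l.round(1),"z",(p[2]*1000).round(1),"yawerr",(ya-YAW).round(4),"F",np.round(s["ft_force"],1),"w",round(float(s["width"]),4),"tilt",R[:,2].round(3)); return p,R,ya
E
python3 - <<'E'
from h import *
p,R,ya=pose(); g=c2w(0,-4); N=25
print(g)
a0,r0=np.arctan2(p[1],p[0]),np.hypot(*p[:2]); a1,r1=np.arctan2(g[1],g[0]),np.hypot(*g)
cur=p[:2].copy(); rows=[]; th=ya
for i in range(1,N+1):
    f=i/N; a=a0+(a1-a0)*f; r=r0+(r1-r0)*f; w=np.array([r*np.cos(a),r*np.sin(a)])-cur
    y=np.array([np.cos(th),np.sin(th)]); x=np.array([-y[1],y[0]])
    d=[round(float(w@x),3),round(float(w@y),3),0,round((ya-YAW)/N,3)]
    cur=cur+d[0]*x+d[1]*y; th-=d[3]; rows.append(d)
print(rows,cur,th)
E
```

```text
t 0.1 chest [-383.8  837. ] z 217.8 yawerr 1.297 F [0.5 0.6 1.2] w 0.0928 tilt [-0.    -0.001 -1.   ]
[ 0.576924   -0.15449928]
[[-0.044, -0.006, 0, np.float64(0.052)], [-0.044, -0.007, 0, np.float64(0.052)], [-0.044, -0.008, 0, np.float64(0.052)], [-0.043, -0.007, 0, np.float64(0.052)], [-0.043, -0.008, 0, np.float64(0.052)], [-0.042, -0.009, 0, np.float64(0.052)], [-0.042, -0.009, 0, np.float64(0.052)], [-0.041, -0.009, 0, np.float64(0.052)], [-0.042, -0.009, 0, np.float64(0.052)], [-0.04, -0.01, 0, np.float64(0.052)], [-0.041, -0.011, 0, np.float64(0.052)], [-0.04, -0.01, 0, np.float64(0.052)], [-0.039, -0.011, 0, np.float64(0.052)], [-0.039, -0.011, 0, np.float64(0.052)], [-0.039, -0.012, 0, np.float64(0.052)], [-0.038, -0.012, 0, np.float64(0.052)], [-0.038, -0.012, 0, np.float64(0.052)], [-0.038, -0.013, 0, np.float64(0.052)], [-0.037, -0.013, 0, np.float64(0.052)], [-0.036, -0.013, 0, np.float64(0.052)], [-0.036, -0.013, 0, np.float64(0.052)], [-0.036, -0.014, 0, np.float64(0.052)], [-0.035, -0.014, 0, np.float64(0.052)], [-0.035, -0.014, 0, np.float64(0.052)], [-0.034, -0.014, 0, np.float64(0.052)]] [ 0.57721563 -0.15426522] -0.021979738980969568
```

>>> apply_moves(deltas=[[-0.044,-0.006,0,0.052],[-0.044,-0.007,0,0.052],[-0.044,-0.008,0,0.052],[-0.043,-0.007,0,0.052],[-0.043,-0.008,0,0.052],[-0.042,-0.009,0,0.052],[-0.042,-0.009,0,0.052],[-0.041,-0.009,0,0.052],[-0.042,-0.009,0,0.052],[-0.04,-0.01,0,0.052]], grip=0.52)

```text
time_s: 1.35
position: [0.5321, 0.4137, 0.2182]
orientation: [-1.245, -2.884, 0.001]
ft_force: [-0.4, -0.4, 0.2]
width: 0.0485
finger_force: 0.0
```

>>> apply_moves(deltas=[[-0.041,-0.011,0,0.052],[-0.04,-0.01,0,0.052],[-0.039,-0.011,0,0.052],[-0.039,-0.011,0,0.052],[-0.039,-0.012,0,0.052],[-0.038,-0.012,0,0.052],[-0.038,-0.012,0,0.052],[-0.038,-0.013,0,0.052],[-0.037,-0.013,0,0.052],[-0.036,-0.013,0,0.052]])

```text
time_s: 2.6
position: [0.6216, 0.0278, 0.2183]
orientation: [-1.944, -2.468, 0.001]
ft_force: [0.8, 0.2, -0.9]
width: 0.048
finger_force: 0.0
```

>>> apply_moves(deltas=[[-0.036,-0.013,0,0.052],[-0.036,-0.014,0,0.052],[-0.035,-0.014,0,0.052],[-0.035,-0.014,0,0.052],[-0.034,-0.014,0,0.052],[0,0,0,0],[0,0,0,0]])

```text
time_s: 3.48
position: [0.5775, -0.153, 0.2184]
orientation: [-2.244, -2.198, -0.001]
ft_force: [0.2, -0.4, 0.6]
width: 0.0481
finger_force: 0.0
```

```bash
python3 - <<'E'
from h import *
pose()
E
```

```text
t 3.475 chest [ 0.5 -2.5] z 218.4 yawerr -0.002 F [ 0.2 -0.4  0.6] w 0.0481 tilt [-0.     0.001 -1.   ]
```

>>> apply_moves(deltas=[[-0.002,0,0.03,0],[0,0,0.03,0],[0,0,0.023,0],[0,0,0,0],[0,0,0,0]])

```text
time_s: 4.1
position: [0.5779, -0.1552, 0.1362]
orientation: [2.244, 2.198, 0.001]
ft_force: [-0.1, -0.3, 0.9]
width: 0.0483
finger_force: 0.0
```

```bash
python3 - <<'E'
from h import *
pose()
a=env.grab_frame("top")[0][155:245,240:370]; b=env.grab_frame("side")[0][170:300,190:320]
a=cv2.resize(a,(390,270),interpolation=cv2.INTER_CUBIC); b=cv2.resize(b,(400,400),interpolation=cv2.INTER_CUBIC)
c=np.zeros((400,790,3),np.uint8); c[:270,:390]=a; c[:,390:]=b; cv2.imwrite("pics/hover.png",c)
E
```

```text
t 4.1 chest [ 1.  -4.6] z 136.2 yawerr -0.0017 F [-0.1 -0.3  0.9] w 0.0483 tilt [ 0.001  0.    -1.   ]
```

View pics/hover.png

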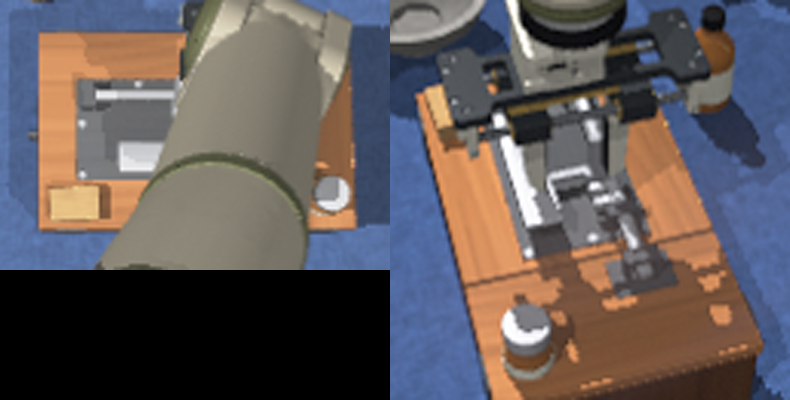

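The side view shows the left finger over the press bar near (530,190) and the right finger on the -y side of the plate near (615,150). Now I press.

>>> apply_moves(deltas=[[0,0,0.005,0],[0,0,0.004,0],[0,0,0.004,0],[0,0,0.004,0],[0,0,0,0],[0,0,0,0]])

```text
time_s: 4.95
position: [0.5775, -0.1558, 0.1187]
orientation: [2.246, 2.197, 0.001]
ft_force: [0.2, 0.4, 5.9]
width: 0.0485
finger_force: 2.8
```

>>> apply_moves(deltas=[[0.006,0,0,0],[0.006,0,0,0],[0.005,0,0,0],[0.005,0,0,0],[0,0,0,0]])

```text
time_s: 5.58
position: [0.5781, -0.1357, 0.119]
orientation: [2.245, 2.194, -0.001]
ft_force: [-0.3, -5.2, 5.2]
width: 0.0483
finger_force: 3.5
```

>>> apply_moves(deltas=[[0.005,0,0.0005,0],[0.005,0,0,0],[0.005,0,0,0],[0.005,0,0,0],[0.005,0,0,0],[0,0,0,0]])

```text
time_s: 6.32
position: [0.5787, -0.1108, 0.1186]
orientation: [2.245, 2.194, -0.001]
ft_force: [-0.7, -5.5, 6.7]
width: 0.0482
finger_force: 3.7
```

```bash
python3 - <<'E'
from h import *
pose()
b=env.grab_frame("side")[0]; cv2.imwrite("pics/mid.png",cv2.resize(b[170:300,190:320],(600,600),interpolation=cv2.INTER_CUBIC))
E
```

```text
t 6.325 chest [ 1.  39.7] z 118.6 yawerr -0.0042 F [-0.7 -5.5  6.7] w 0.0482 tilt [ 0.002 -0.002 -1.   ]
```

View pics/mid.png

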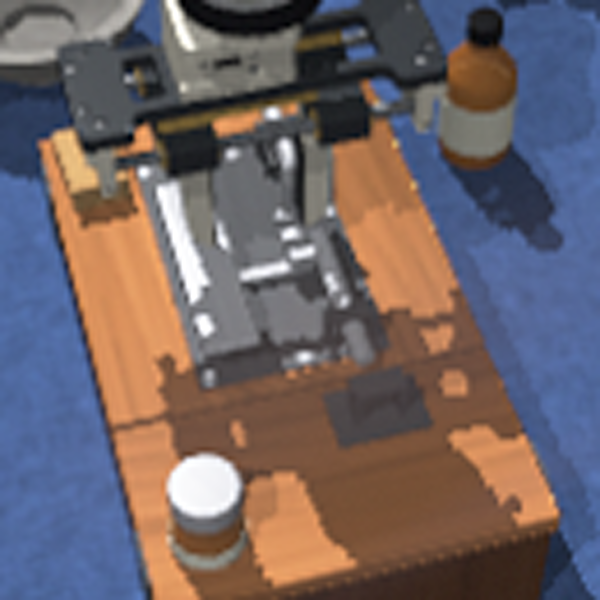

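The bolt's end at (355,340) is now clear of the keeper at (380,400). The travel so far is about 32 mm, so I keep going to the stop.

>>> apply_moves(deltas=[[0.005,0,0,0],[0.005,0,0,0],[0.004,0,0,0],[0.002,0,0,0],[0,0,0,0]])

```text
time_s: 7.0
position: [0.5791, -0.0951, 0.1187]
orientation: [2.245, 2.193, -0.001]
ft_force: [-0.6, -5.9, 6.8]
width: 0.0485
finger_force: 3.9
```

>>> apply_moves(deltas=[[0.002,0,0,0],[0.002,0,0,0],[0,0,0,0]])

```text
time_s: 7.38
position: [0.579, -0.0942, 0.1187]
orientation: [2.247, 2.188, -0.003]
ft_force: [0.6, -15.1, 5.1]
width: 0.0484
finger_force: 8.4
```

At the stop: the force jumped to 15 N. I'll ease back and lift.

>>> apply_moves(deltas=[[-0.004,0,0,0],[-0.004,0,0,0],[0,0,-0.01,0],[0,0,-0.02,0],[0,0,-0.04,0],[0,0,-0.05,0],[0,0,-0.03,0],[0,0,0,0],[0,0,0,0]])

```text
time_s: 8.5
position: [0.5779, -0.0967, 0.2675]
orientation: [-2.245, -2.197, 0.001]
ft_force: [-0.8, -0.2, 0.4]
width: 0.0482
finger_force: 0.0
```

>>> apply_moves(deltas=[[0.04,0,0,0],[0.06,0,0,0],[0.06,0,0,0],[0.06,0,0,0],[0.03,0,0,0],[0,0,0,0],[0,0,0,0]])

```text
time_s: 9.38
position: [0.5836, 0.1519, 0.2671]
orientation: [-2.247, -2.196, 0.004]
ft_force: [-0.4, -0.8, -0.1]
width: 0.0484
finger_force: 0.0
```

```bash
python3 - <<'E'
from h import *
pose()
a,da=env.grab_frame("top"); a=a[155:245,240:370]; b,db=env.grab_frame("side"); b=b[180:310,190:320]
a=cv2.resize(a,(390,270),interpolation=cv2.INTER_CUBIC); b=cv2.resize(b,(400,400),interpolation=cv2.INTER_CUBIC)
c=np.zeros((400,790,3),np.uint8); c[:270,:390]=a; c[:,390:]=b; cv2.imwrite("pics/end.png",c)
for n,d in(("top",da),("side",db)):
    for D in(np.load(n+"0.npy"),d):
        P=cloud(n,D).reshape(-1,3); q=(P[:,:2]-O)*1000; m=(abs(q[:,0]+33)<10)&(q[:,1]>-30)&(q[:,1]<75); print(n,"bar z",np.median(P[m,2]))
        m=(abs(q[:,0]-33)<12)&(P[:,2]>.135)&(P[:,2]<.16)&(abs(q[:,1]-45)<60); print("plate y",np.median(q[m,1]),m.sum())
E
```

```text
t 9.375 chest [  0.8 302.5] z 267.1 yawerr -0.0039 F [-0.4 -0.8 -0.1] w 0.0484 tilt [-0.002 -0.002 -1.   ]
top bar z 0.12674355070583274
plate y 21.29412484999338 28
top bar z 0.12685817409617045
plate y 69.46501655277872 29
side bar z 0.12683526127438083
plate y 14.245513576331442 51
side bar z 0.1268824547497685
plate y 64.05192140323868 52
```

View pics/end.png

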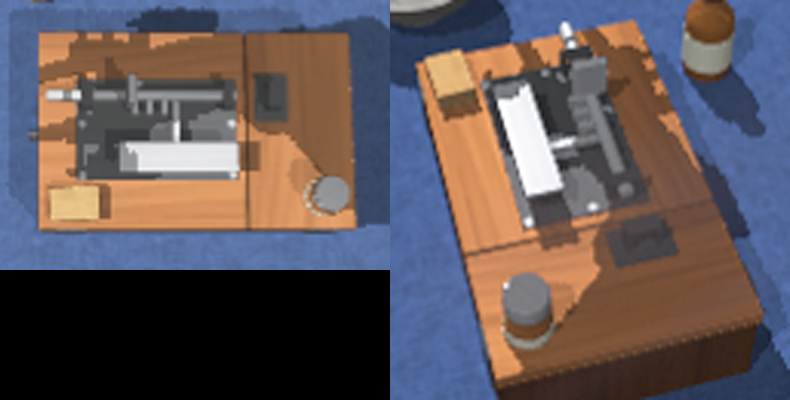

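The plate has moved about 49 mm and sits near (133,90). The catch bar is back at its original height, and the jar and box haven't moved. The arm is clear, so I'm handing in.

```bash
python3 -c "
from bench import env
print(env.close_job())"
```

```text
the job is handed in; nothing more can be done
None
```

The job is handed in: the cameras show the bolt drawn about 49 mm, the catch back up to full height, the jar and soap box where they were, and the arm clear; the hand-in returned no verdict.

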